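Clip a glued panel in the curing bay

ROBOT

A 7-joint arm with a two-finger parallel gripper is mounted at the origin on the work surface. World frame = base frame: x ahead of the robot, y to its left, z up, the work surface at z = 0. Lengths are in mm, angles in rad, forces in N, time in s.
With the tool pointing down it reaches from about 400 to 875 mm from the base axis. Payload 4.4 kg.
Tool frame: the origin (TCP) lies at the very end of the fingers, on their centre line; the grasp point (between the pads) lies 19 mm behind it; z points along the fingers, y is the line along which they close (so a half turn about z gives the same grasp; the last joint's range is limited). The gripper opens to 85 mm and grips with 20 to 120 N. Pads are 22 mm wide; open, the fingers measure 114 mm over their backs; the gripper's body (76 mm by 85 mm) begins 54 mm behind the grasp point. The pads swing forward as they close: fully open they stand 13 mm farther back than shut.
Start: joints at [-1.171, 0.628, 0.038, 1.517, -0.027, 0.996, -0.02], TCP at [291.919, 580.776, 231.313] pointing down, gripper open.
Joint ranges: [-3.06, 3.06], [-0.37, 2.12], [-1.25, 1.32], [0.18, 2.47], [-1.1, 4.24], [0.23, 1.98], [-2.94, 2.94]. Speed limits (rad/s): [2.57, 2.57, 3.14, 3.14, 3.14, 3.14, 3.14].

INTERFACE

Orientations are given as [roll, pitch, yaw] about the fixed x, y, z axes, in that order (R = Rz(yaw) Ry(pitch) Rx(roll)).
In Python, from cell import status, get_image, ctrl, models gives the robot as it stands.
- The arm moves only by the shell command python3 -m handwheel 'ROWS' [OPENING]. ROWS is JSON, a list of rows, each an object with "delta_pos": the shift along the world's x, y, z in cm, a list of three; "yaw": the turn about the world's z in rad. A call has 1 to 10 rows; each row shifts and turns the commanded pose from where the row before left it; what a row does not reach is not made up. A row lasts 1/12 s, in which the tool goes at most 41.7 mm and 7.16 degrees, less where a joint would pass 70% of its speed; a pose out of reach is approached as far as the arm can. A call is refused whole if a number of a shift passes 4.17 or a number of a turn 0.125, either way. A call with a gripper value outside its range is refused whole. OPENING is the opening, from -1 (shut) to 1 (fully open), set as the call begins (- or left out, the last holds). The fingers move at their own pace and stop on an object; the grip force is fixed at half the most. Time passes only in rows, so rows that do not move let the fingers close. It gives the time, the measured TCP pose, the force, the opening and the grip force at its end, in the units of the state.
- status.read_state(): the state, without advancing time (a new reading comes with each control period).
- get_image(name): name is "scene" or "top"; returns a dict with "color" (420x560x3 uint8, red, green, blue), "z_map" (420x560 float32, mm along the optical axis (not along the pixel's ray), 0 where there is no reading), "fx", "fy", "cx", "cy" (pixels), "k1" (the pictures are not rectified: a ray, as slopes to the right and down, at radius r is drawn at 1 + k1 r^2 times it, then the intrinsics apply), "position" and "rotation" of the camera in the world. Camera axes: x right, y up, looking along -z (the intrinsics and any distortion apply to the point x, -y, -z); pixel columns grow to the right and rows downward; lengths in mm; the calibration is good to about 2 mm. A picture is of the moment at which its call begins.
- ctrl.finish_job(): hands the job in; it is judged then, once.
Trained networks look in a picture, given as the dict that the camera call returned (one of the last four; its "shot" number tells which), for a name from the list of things; names that differ only in an ending like _2 or _b are one class to them, and where a whole thing is asked for, a point or a joint stands for the part that bears it (a point fixed in the world has none). Each returns a list of dicts, best first, with "score" (0 to 1); they miss things now and then, are a little off and sometimes report something else, mostly with a low value. They report only what shows in the picture. A call takes as long as a camera call. They do not tell look-alikes from the thing itself.
- models.boxes_of(picture, name): "rect" ([left, top, right, bottom] in pixels, round what is visible of it).
The state is a dict: "clock": time; "qpos": joint angles; "qd": joint speeds; "tau": joint torques, N m; "eef_pos": TCP position; "tool_rot": TCP orientation; "force": force on the tool from outside, world axes, zero at the start; "torque": the same for the moment, N m; "width": finger opening in mm; "gripper_force": force on a finger pad.
Only numpy, scipy, OpenCV 4.12 (cv2) and the standard library are available. Lean on these libraries where they do the work, as an engineer would, in place of code of your own. Each camera call takes 0.05 s, during which the arm holds its last target. There are 200 camera calls.

TASK

The loose panel has just been glued and must be clamped to the fixed board beside it while the glue sets. Slide the curing bay's screen fully open, squeeze the large spring clip lying on the table and let it close over the front upright edges of panel and board together, lying level with both jaws at least 10 mm in from the edge so that it presses the panel flat against the board, and let go of it. Then slide the screen fully shut in front of it, and leave the other things on the table where they are.

Things in the scene. Friction and masses are not known exactly. Their poses are not given: they have to be found in the camera images.
- bay: low plywood curing bay, no roof, fixed: floor 6 mm thick, side and back walls 70 mm high, 200 mm wide and 304 mm deep inside, front closed by the sliding screen. Origin: at table height under the middle of the front opening, on the screen's line; x points into the bay, y to its left wall, z up. A 6 mm high track runs on from the front to the right, to y = -296 mm
- screen (a joint): slide of the screen, m: 0 = shut (covers the front opening), grows as it slides to the bay's right (-y of the bay), 0.17 = fully open. Screen: clear window in a wooden frame, 200 mm wide, 8 mm thick, top edge 71 mm above the table; light friction
- screen_pull (a point): point in the dark wooden pull block on the screen's top edge, at its left end: block 20 mm (bay x) by 40 mm (bay y), underside 71 mm and top 107 mm above the table; the point is on its vertical middle line, 94 mm above the table. Axes as the bay's
- board: wooden board standing upright, fixed on the bay's floor: 140 mm long along the bay's x, 10 mm thick, 75 mm high. Origin: centre of its underside, 6 mm above the table; x along its length into the bay, y across its thickness towards the panel, z up. Its upright front edge is at x = -70 mm
- board_edge (a point): middle of the board's thickness on its upright front edge, 23.5 mm above the table; axes as the board's
- panel: loose panel of brown greyboard, same size as the board (140 x 10 x 75 mm), upright on the bay floor at the board's left (+y) side, 1 to 4 mm from it; a 15 mm high lip along its far half (from 60 mm behind its front edge) keeps it there. Origin: centre of its underside; x along its length into the bay, y thickness, z up
- panel_edge (a point): middle of the panel's thickness on its upright front edge, 23.5 mm above the table; axes as the panel's
- clip: left arm of the large steel spring clip lying flat, hinge upright: 154 mm long, 26 mm high, 69 mm over the handle ends. Origin: on the hinge axis, underside; x to the jaws (70 mm ahead), black finger pads 60 mm behind, z up. Takes about 10 N at the pads; fully squeezed it is about 18 mm over the pads, jaws 43 mm apart; each arm turns half the joint angle from the middle line
- clip_jaw (a joint): opening angle of the clip's right arm against the left arm, rad: 0 = jaws shut on each other, 0.64 = fully squeezed open; sprung towards 0; about 0.29 with 20 mm between the jaws
- jaw_left (a point): axis of the left jaw's round rubber pad (upright cylinder of 6 mm radius, 26 mm high), at mid height, 13 mm above the clip's underside
- jaw_right (a point): the same on the right jaw
- pad_left (a point): centre of the left handle's finger pad (34 mm long, 6 mm thick, 26 mm high), 13 mm above the clip's underside
- pad_right (a point): the same on the right handle
- small_clip: plain steel clip like the big one but only 70 mm long, lying on the table; a bystander. Origin: on its underside near its middle
- tape: cardboard tape ring, 90 mm across, 30 mm high, lying flat; a bystander. Origin: centre of its underside
- glue: white plastic bottle with an orange cap, 72 mm across, 170 mm tall; a bystander. Origin: centre of its underside
- bowl: steel bowl, 170 mm across, 65 mm high; a bystander. Origin: centre of its underside
- brush: paint brush lying on the table; a bystander. Origin: on its underside near its middle
- can: aluminium can, 66 mm across, 110 mm tall; a bystander. Origin: centre of its underside
- block: cork sanding block, 100 x 60 x 35 mm; a bystander. Origin: centre of its underside
There are look-alikes about, which are no part of the job. There is more than one size of the panel; the job needs the smaller.

How it is judged:
By the outcome, as a careful person would: the job done as asked, in the order asked, and still so for the second after the job is handed in, with the robot touching nothing.
It also fails if it takes over 64 s, if anything falls off the work surface, if the arm or the gripper's body presses on something with over 40 N, if the wrist force passes 120 N, or if a joint passes its speed limit or range.

## Working session

There is one attempt and no reset: what is moved stays moved. The work goes in short steps, Python scripts to look and compute and a shell command to move; the robot and the scene stay as the last step left them, time stands still between calls to the robot, and variables do not carry over. Pictures are saved under pics/ and viewed, at most 10 in all, crops included, and the job is handed in when it is done.

```bash
mkdir -p pics; ls; cat > h.py <<'E'
import numpy as np, cv2, pickle
from cell import status, get_image, ctrl, models
def save(im,n): cv2.imwrite(f'pics/{n}.png',im['color'][:,:,::-1])
def world(im):
    "HxWx3 world coordinates of each pixel"
    h,w=im['z_map'].shape
    u,v=np.meshgrid(np.arange(w),np.arange(h))
    a=(u-im['cx'])/im['fx']; b=(v-im['cy'])/im['fy']
    x,y=a.copy(),b.copy()
    for _ in range(20):
        s=1+im['k1']*(x*x+y*y); x,y=a/s,b/s
    z=im['z_map']
    p=np.stack([x*z,-y*z,-z],-1)
    return p@np.array(im['rotation']).T+np.array(im['position'])
E
python3 - <<'E'
from h import *
for n in ('scene','top'):
    im=get_image(n); save(im,n+'0'); pickle.dump(im,open(n+'0.pkl','wb'))
    print(n,im['position'],im['rotation'],im['fx'],im['k1'])
    for k in ('bay','screen','screen_pull','board','panel','clip','small_clip','tape','glue','bowl','brush','can','block','jaw_left','pad_left'):
        print(k,[(round(d['score'],2),[int(t) for t in d['rect']]) for d in models.boxes_of(im,k)][:4])
print(status.read_state())
a=np.hstack([cv2.imread('pics/scene0.png')]) 
E
```

```text
pics
scene [ 944.93232991  727.71650418 1214.50208836] [6.41890110e-01 2.26775957e-03 2.64392313e+00] 473.4880717710515 0.027507519850610566
bay [(0.96, [166, 140, 293, 270])]
screen [(0.67, [247, 159, 290, 208]), (0.34, [295, 282, 348, 325])]
screen_pull [(0.87, [248, 161, 288, 207]), (0.74, [186, 204, 226, 238])]
board [(0.68, [184, 205, 228, 230])]
panel [(0.96, [291, 126, 326, 180]), (0.72, [184, 206, 232, 242])]
clip [(0.89, [296, 286, 350, 326])]
small_clip [(0.62, [300, 194, 321, 207])]
tape [(0.75, [214, 286, 249, 320])]
glue [(0.78, [256, 310, 290, 357])]
bowl [(0.62, [317, 338, 391, 410])]
brush [(0.97, [368, 331, 442, 353])]
can [(0.85, [194, 119, 216, 152]), (0.44, [296, 284, 337, 318])]
block [(0.68, [205, 97, 235, 125])]
jaw_left [(0.9, [301, 283, 352, 326])]
pad_left [(0.71, [298, 283, 348, 324])]
top [ 390.96172826  -44.97183942 1508.46897466] [ 0.10519609  0.012827   -1.55218367] 422.6478814252446 -0.06347594667218563
bay [(0.65, [286, 126, 404, 230]), (0.62, [401, 183, 427, 203])]
screen [(0.79, [304, 215, 358, 225])]
screen_pull [(0.74, [209, 177, 222, 218]), (0.58
[... 749 characters left out ...]
.6, 'qpos': array([-1.17077778,  0.62841107,  0.03849439,  1.51740145, -0.02701145,
        0.99628799, -0.01999832]), 'qd': array([-4.42204201e-04, -5.52777952e-04,  7.08579087e-04,  3.59843879e-04,
       -8.18460018e-04,  1.06249121e-05,  2.83073564e-04]), 'tau': array([-6.23059277e-04, -5.63257456e+01,  1.22592241e+00, -1.93781233e+01,
        1.11119432e-02,  1.62743261e-03, -1.32606093e-05]), 'eef_pos': array([291.92720045, 580.77449455, 231.30567147]), 'tool_rot': array([ 3.14158336e+00, -4.89026825e-05,  2.67574907e+00]), 'force': array([ 0.60758781, -0.42593527, -0.0127958 ]), 'torque': array([ 0.0547858 , -0.03454012, -0.02237453]), 'gripper_force': 0.0, 'width': 85.43648790010424}
```

```bash
python3 - <<'E'
import re
s=open('h.py').read()
s=s.replace("    p=np.stack([x*z,-y*z,-z],-1)\n    return p@np.array(im['rotation']).T","    p=np.stack([x*z,-y*z,-z],-1)\n    R=Rotation.from_euler('xyz',im['rotation']).as_matrix()\n    return p@R.T").replace("import numpy","from scipy.spatial.transform import Rotation\nimport numpy",1)
open('h.py','w').write(s)
from h import *
s=pickle.load(open('scene0.pkl','rb'));t=pickle.load(open('top0.pkl','rb'))
a=s['color'][100:340,150:400,::-1]; cv2.imwrite('pics/sA.png',cv2.resize(a,None,fx=2.5,fy=2.5,interpolation=3)[:600])
a=t['color'][110:290,180:420,::-1]; cv2.imwrite('pics/tA.png',cv2.resize(a,None,fx=3.3,fy=3.3,interpolation=3))
ws=world(s);wt=world(t)
for p in [(325,305),(310,200),(30,400)]: print('s',p,ws[p[1],p[0]].round(1))
for p in [(208,200),(298,250),(331,219)]: print('t',p,wt[p[1],p[0]].round(1))
E
```

```text
s (325, 305) [559.  291.7  27.2]
s (310, 200) [398.6 -52.3   7.1]
s (30, 400) [1547.5 -207.9 -746.7]
t (208, 200) [568.2 281.2  18.9]
t (298, 250) [397.  -43.   16.8]
t (331, 219) [ 503.8 -153.5   72.5]
```

View pics/sA.png

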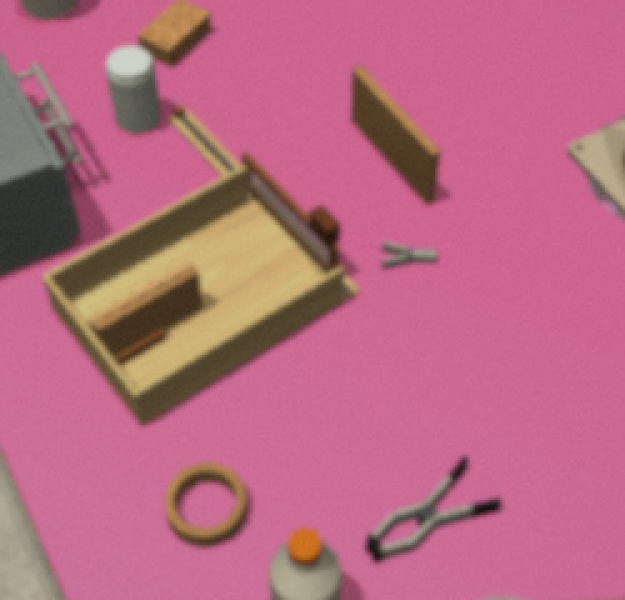

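View pics/tA.png

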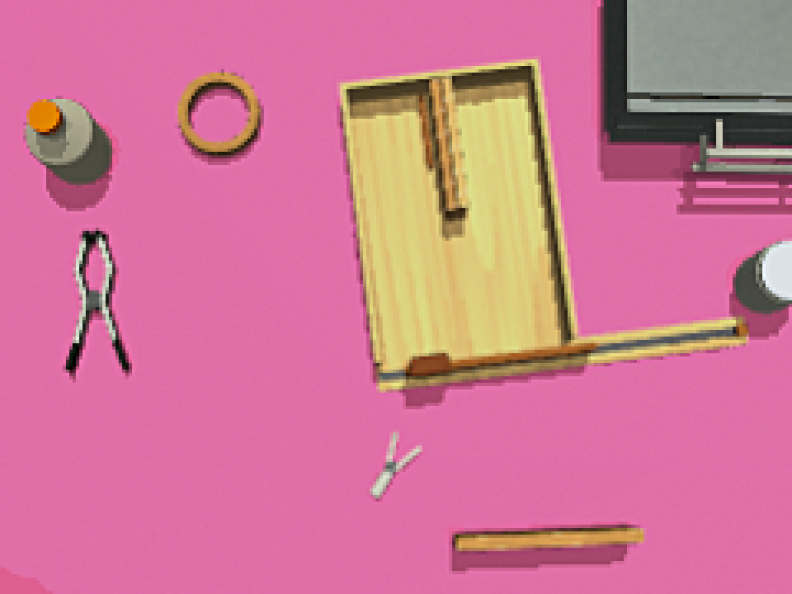

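Top view: the large clip is at about (208,200), with its jaws up at (208,183). The small look-alike clip is at (298,250). The job's panel and board stand inside the bay at (313,155), and the larger look-alike panel is outside at (347,272). The screen pull is the dark block at (310,220). In the scene view the large clip is at (323,305), the small clip at (311,201), and the big panel at (308,153). By the description I choose the black-padded 154 mm clip and the panel inside the bay. The two crops above serve as the check.

```bash
python3 - <<'E'
from h import *
s=pickle.load(open('scene0.pkl','rb'));t=pickle.load(open('top0.pkl','rb'))
W={'s':(world(s),s['color']),'t':(world(t),t['color'])}
def pca(q):
    c=q[:,:2].mean(0);u,sv,vt=np.linalg.svd(q[:,:2]-c,full_matrices=False)
    d=vt[0]*np.sign(vt[0][0]+1e-9);e=(q[:,:2]-c)@np.c_[d,[-d[1],d[0]]]
    return c.round(1),'yaw %.3f'%np.arctan2(d[1],d[0]),'ext',np.percentile(e,[1,99],0).round(1).tolist(),len(q)
for k,(w,c) in W.items():
    x,y,z=np.moveaxis(w,-1,0)
    f=(abs(x-450)<30)&(abs(y-150)<40);print(k,'table z',np.median(z[f]).round(2),z[f].std().round(2))
    m=(x>470)&(x<660)&(y>230)&(y<340)&(z>8)&(z<60)&(c[...,0]-1.0*c[...,1]<50);print('clip',pca(w[m]),np.percentile(z[m],[5,50,95]))
    dk=m&(c.max(-1)<80);
    for nm,mm in(('jaws',dk&(x>590)),('padL',dk&(x<540)&(y>282)),('padR',dk&(x<540)&(y<=282))): 
        if mm.sum()>1: print(nm,pca(w[mm]))
    b=(x>450)&(x<850)&(y>-330)&(y<60)
    print('pull',pca(w[b&(z>90)&(z<115)&(x<560)]))
    print('screen+walls z',np.histogram(z[b&(z>20)],bins=np.arange(20,120,6)))
    wl=b&(z>62)&(z<90)
    np.save(k+'_w.npy',w[wl]); print('board/panel top',pca(w[b&(z>76)&(z<90)&(x>600)]))
    print('track', pca(w[b&(z>3)&(z<14)&(y<-245)&(x<620)]))
    # ortho view of z>3 
    o=np.zeros((420,420,3),np.uint8)+255
    mm=b&(z>3)
    o[(850-x[mm]).astype(int).clip(0,419),(60-y[mm]).astype(int).clip(0,419)]=c[mm][:,::-1]*1
    o=cv2.erode(o,np.ones((2,2)))
    cv2.imwrite(f'pics/o{k}.png',o)
cv2.imwrite('pics/o.png',np.hstack([cv2.imread('pics/ot.png')[:400,:400],cv2.imread('pics/os.png')[:400,:400]]))
E
```

```text
s table z -0.24 2.58
clip (array([573.7, 287. ]), 'yaw 0.017', 'ext', [[-77.2, -34.8], [69.2, 25.1]], 427) [ 9.70705293 22.91909377 28.68572391]
jaws (array([638.6, 292.7]), 'yaw -1.500', 'ext', [[-8.7, -9.9], [12.6, 5.7]], 34)
padL (array([508.7, 306.7]), 'yaw -0.315', 'ext', [[-13.3, -2.2], [13.2, 3.0]], 33)
padR (array([508.4, 253.9]), 'yaw 0.416', 'ext', [[-10.6, -1.0], [10.9, 0.9]], 13)
pull (array([500.8, -75. ]), 'yaw -1.361', 'ext', [[-17.8, -12.3], [23.2, 9.9]], 102)
screen+walls z (array([375, 328, 345, 354, 340, 352, 365, 493, 548, 247, 224,  64,  58,
        68,  99,  44]), array([ 20,  26,  32,  38,  44,  50,  56,  62,  68,  74,  80,  86,  92,
        98, 104, 110, 116]))
board/panel top (array([ 750.1, -133.8]), 'yaw -1.120', 'ext', [[-72.0, -63.9], [164.5, 67.1]], 414)
track (array([ 533.9, -302.8]), 'yaw -0.137', 'ext', [[-84.4, -31.0], [82.0, 37.0]], 135)
t table z -0.03 3.24
clip (array([568.7, 279.6]), 'yaw 0.043', 'ext', [[-76.6, -32.8], [70.5, 27.0]], 247) [11.26055649 25.111883   31.0154768 ]
jaws (array([622.2, 285. ]), 'yaw -0.176', 'ext', [[-30.9, -26.8], [18.5, 9.5]], 32)
padL (array([509.3, 298.5]), 'yaw -0.291', 'ext', [[-20.0, -2.2], [29.9, 4.5]], 29)
padR (array([509.3, 249. ]), 'yaw 0.353', 'ext', [[-16.8, -2.7], [19.6, 3.8]], 20)
pull (array([495.5, -82.7]), 'yaw -1.416', 'ext', [[-19.2, -9.7], [19.4, 10.3]], 74)
screen+walls z (array([105,  69,  57,  60,  69,  50,  77, 144, 411, 165, 159,  48,  14,
        26,  54,  43]), array([ 20,  26,  32,  38,  44,  50,  56,  62,  68,  74,  80,  86,  92,
        98, 104, 110, 116]))
board/panel top (array([ 738.7, -123.6]), 'yaw -1.286', 'ext', [[-125.8, -69.2], [191.8, 70.0]], 291)
track (array([ 533.2, -289.3]), 'yaw -0.034', 'ext', [[-81.1, -39.9], [85.1, 42.4]], 401)
```

View pics/o.png

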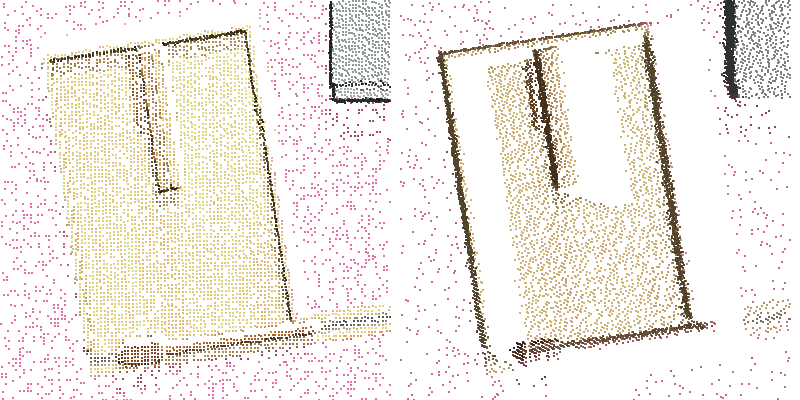

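```bash
python3 - <<'E'
from h import *
psi=0.15
for k in ('scene','top'):
    im=pickle.load(open(k+'0.pkl','rb'));w=world(im);c=im['color'].astype(int);x,y,z=np.moveaxis(w,-1,0)
    def top(lo,hi,m): 
        q=w[m&(z>lo)&(z<hi)]; return q
    b=(x>450)&(x<850)&(y>-330)&(y<60)
    q=top(104,116,b&(x<560)); cen=(np.percentile(q[:,:2],2,0)+np.percentile(q[:,:2],98,0))/2
    print(k,'pull top z',np.median(q[:,2]).round(1),'mid',cen.round(1),'mean',q.mean(0).round(1))
    # bay frame
    R=np.array([[np.cos(psi),np.sin(psi)],[-np.sin(psi),np.cos(psi)]])
    bx,by=np.moveaxis((w[...,:2]-[500,-120])@R.T,-1,0)
    def line(m,dep,ind,nm):
        p=np.polyfit(ind[m],dep[m],1)
        for _ in range(3):
            r=abs(np.polyval(p,ind[m])-dep[m]);g=r<max(3,2*np.median(r));p=np.polyfit(ind[m][g],dep[m][g],1)
        print('  ',nm,'slope %.4f off0 %.1f mid %.1f n %d'%(p[0],p[1],np.polyval(p,np.median(ind[m])),m.sum()))
    wl=(z>66)&(z<76)
    line(wl&(bx>30)&(bx<290)&(by<-80)&(by>-130),by,bx,'right wall')
    line(wl&(bx>30)&(bx<290)&(by>70)&(by<130),by,bx,'left wall')
    line(wl&(by>-90)&(by<90)&(bx>280)&(bx<330),bx,by,'back wall')
    line(wl&(by>-120)&(by<20)&(abs(bx)<30),bx,by,'screen')
    bd=(z>76)&(z<88)&(bx>120)&(bx<300)&(abs(by)<60)
    line(bd,by,bx,'board+panel'); print('   bx range',np.percentile(bx[bd],[0,2,5,50,98]).round(1),'by',np.percentile(by[bd],[2,50,98]).round(1))
    for lo in (150,175,200,225,250):
        g=bd&(bx>lo)&(bx<lo+25); print('     ',lo,np.percentile(by[g],[3,50,97]).round(1),g.sum())
    # clip: top surface
    m=(x>470)&(x<660)&(y>230)&(y<340)&(z>20)&(z<34)&(c[...,0]-c[...,1]<50)
    cx,cy=x[m],y[m]
    for lo in range(490,650,12):
        g=(cx>=lo)&(cx<lo+12); print('   clip',lo,np.percentile(cy[g],[2,98]).round(1) if g.sum()>1 else '', g.sum(), cy[g][cy[g]>280].mean().round(1),cy[g][cy[g]<280].mean().round(1))
    print('   clip x range',np.percentile(cx,[1,99]).round(1))
E
```

```text
scene pull top z 107.0 mid [499.4 -78.6] mean [499.8 -77.6 107.1]
   right wall slope 0.0032 off0 -112.7 mid -112.2 n 174
   left wall slope -0.0028 off0 93.2 mid 92.8 n 192
   back wall slope 0.0055 off0 311.5 mid 311.5 n 143
   screen slope -0.0060 off0 5.7 mid 6.1 n 93
   board+panel slope -0.0041 off0 -8.5 mid -9.5 n 307
   bx range [163.8 167.4 171.1 234.  297.8] by [-22.4  -9.2   1.5]
      150 [-21.3  -8.7   1.5] 26
      175 [-20.5  -9.1   1.9] 53
      200 [-21.6 -11.1   0.4] 55
      225 [-21.2  -9.   -0.6] 54
      250 [-21.9  -8.4   1. ] 61
   clip 490 [256.8 310.7] 8 308.9 248.5
   clip 502 [250.9 309.1] 14 306.4 253.1
   clip 514 [254.9 305.1] 15 302.6 258.0
   clip 526 [259.2 301.5] 15 298.7 261.5
   clip 538 [263.2 298.6] 19 296.3 265.6
   clip 550 [267.5 296.4] 23 291.6 271.2
   clip 562 [270.8 295.8] 42 288.7 275.5
   clip 574 [270.3 300.1] 30 292.0 273.0
   clip 586 [265.9 305. ] 24 300.8 269.6
   clip 598 [267.  306.7] 20 303.5 268.9
   clip 610 [268.5 304.6] 19 301.1 272.0
   clip 622 [273.3 302.7] 26 298.4 276.3
   clip 634 [279.8 300.1] 24 291.0 278.7
   clip 6
[... 573 characters left out ...]
   250 [-24.5 -15.8  -4.1] 40
   clip 490 [242.6 304.9] 11 303.4 244.9
   clip 502 [245.1 303.3] 14 299.6 248.6
   clip 514 [249.7 298.7] 15 296.3 253.9
   clip 526 [254.9 295.7] 13 294.2 258.2
   clip 538 [260.  293.7] 15 291.2 262.7
   clip 550 [263.1 290.6] 19 287.0 270.7
   clip 562 [265.9 292.1] 23 286.3 272.0
   clip 574 [263.3 297.3] 18 292.4 268.7
   clip 586 [262.5 298.7] 11 297.1 264.5
   clip 598 [263.  298.9] 12 297.0 265.0
   clip 610 [266.6 299. ] 15 295.1 269.8
   clip 622 [270.3 295.2] 16 290.0 274.0
   clip 634 [275.1 293. ] 11 288.1 277.1
   clip 646  0 nan nan
   clip x range [492.3 639.2]<stdin>:31: RuntimeWarning: Mean of empty slice.
  ret = ret.dtype.type(ret / rcount)
```

```bash
python3 -m handwheel '[{"delta_pos":[1.15,-3.67,0],"yaw":-0.12},{"delta_pos":[1.15,-3.67,0],"yaw":-0.12},{"delta_pos":[1.15,-3.67,0],"yaw":-0.12},{"delta_pos":[1.15,-3.67,0],"yaw":-0.12},{"delta_pos":[1.15,-3.67,0],"yaw":-0.12},{"delta_pos":[1.15,-3.67,0],"yaw":-0.12},{"delta_pos":[1.15,-3.67,0],"yaw":-0.12},{"delta_pos":[1.15,-3.67,0],"yaw":-0.12},{"delta_pos":[1.15,-3.67,0],"yaw":0},{"delta_pos":[1.15,-3.67,0],"yaw":0}]' 1
python3 -m handwheel '[{"delta_pos":[1.15,-3.67,0],"yaw":0},{"delta_pos":[1.15,-3.67,0],"yaw":0},{"delta_pos":[1.15,-3.67,0],"yaw":0},{"delta_pos":[1.15,-3.67,0],"yaw":0},{"delta_pos":[1.15,-3.67,0],"yaw":0},{"delta_pos":[1.15,-3.67,0],"yaw":0},{"delta_pos":[1.15,-3.67,0],"yaw":0},{"delta_pos":[1.15,-3.67,0],"yaw":0},{"delta_pos":[0,0,-1],"yaw":0},{"delta_pos":[0,0,0],"yaw":0}]'
```

```text
clock: 2.43
eef_pos: [407.2, 212.3, 231.6]
tool_rot: [3.141, -0.0, 1.716]
force: [0.3, -0.9, -0.7]
width: 85.1
gripper_force: 0.0
clock: 3.27
eef_pos: [498.4, -82.5, 220.4]
tool_rot: [-3.14, 0.001, 1.71]
force: [-0.9, 0.4, 0.5]
width: 85.5
gripper_force: 0.0
```

```bash
python3 -m handwheel '[{"delta_pos":[0,0.1,-3.7],"yaw":0.01},{"delta_pos":[0,0.1,-3.7],"yaw":0},{"delta_pos":[0,0,-3.7],"yaw":0},{"delta_pos":[0,0,-2.3],"yaw":0},{"delta_pos":[0,0,-1],"yaw":0},{"delta_pos":[0,0,0],"yaw":0}]'
python3 -m handwheel '[{"delta_pos":[0,0,0],"yaw":0},{"delta_pos":[0,0,0],"yaw":0},{"delta_pos":[0,0,0],"yaw":0},{"delta_pos":[0,0,0],"yaw":0},{"delta_pos":[0,0,0],"yaw":0},{"delta_pos":[0,0,0],"yaw":0},{"delta_pos":[0,0,0],"yaw":0},{"delta_pos":[0,0,0],"yaw":0}]' -1
```

```text
clock: 3.77
eef_pos: [497.4, -76.2, 75.6]
tool_rot: [-3.138, -0.002, 1.727]
force: [-0.2, 0.2, 0.7]
width: 85.1
gripper_force: 0.0
clock: 4.43
eef_pos: [496.3, -78.0, 78.2]
tool_rot: [-3.138, -0.002, 1.724]
force: [-6.5, -0.2, 11.1]
width: 19.1
gripper_force: 58.7
```

```bash
python3 -m handwheel '[{"delta_pos":[0.26,-1.73,0],"yaw":0},{"delta_pos":[0.26,-1.73,0],"yaw":0},{"delta_pos":[0.26,-1.73,0],"yaw":0},{"delta_pos":[0.26,-1.73,0],"yaw":0},{"delta_pos":[0.26,-1.73,0],"yaw":0},{"delta_pos":[0.26,-1.73,0],"yaw":0},{"delta_pos":[0.26,-1.73,0],"yaw":0},{"delta_pos":[0.13,-0.87,0],"yaw":0},{"delta_pos":[0,0,0],"yaw":0}]'
python3 -m handwheel '[{"delta_pos":[0.03,-0.2,0],"yaw":0},{"delta_pos":[0.03,-0.2,0],"yaw":0},{"delta_pos":[0,0,0],"yaw":0}]'
python3 -m handwheel '[{"delta_pos":[0.03,-0.2,0],"yaw":0},{"delta_pos":[0.03,-0.2,0],"yaw":0},{"delta_pos":[0,0,0],"yaw":0}]'
```

```text
clock: 5.18
eef_pos: [516.0, -211.4, 78.2]
tool_rot: [-3.139, 0.001, 1.721]
force: [-6.8, -2.6, 9.8]
width: 19.2
gripper_force: 59.8
clock: 5.43
eef_pos: [516.2, -212.8, 78.2]
tool_rot: [-3.138, -0.001, 1.723]
force: [-6.8, -1.5, 9.5]
width: 19.0
gripper_force: 59.8
clock: 5.68
eef_pos: [516.8, -216.7, 78.2]
tool_rot: [-3.138, -0.001, 1.723]
force: [-6.9, -1.5, 9.0]
width: 19.0
gripper_force: 59.9
```

```bash
python3 -m handwheel '[{"delta_pos":[0.03,-0.2,0],"yaw":0},{"delta_pos":[0.03,-0.2,0],"yaw":0},{"delta_pos":[0,0,0],"yaw":0}]'
python3 -m handwheel '[{"delta_pos":[0.03,-0.2,0],"yaw":0},{"delta_pos":[0.03,-0.2,0],"yaw":0},{"delta_pos":[0,0,0],"yaw":0}]'
```

```text
clock: 5.93
eef_pos: [517.3, -220.7, 78.2]
tool_rot: [-3.138, -0.001, 1.723]
force: [-6.4, -1.1, 8.7]
width: 19.0
gripper_force: 59.9
clock: 6.18
eef_pos: [517.7, -222.8, 78.2]
tool_rot: [-3.137, -0.004, 1.724]
force: [-7.6, 3.1, 11.4]
width: 19.1
gripper_force: 60.2
```

```bash
python3 -m handwheel '[{"delta_pos":[0.03,-0.2,0],"yaw":0},{"delta_pos":[0,-0.1,0],"yaw":0},{"delta_pos":[0,0,0],"yaw":0}]'
python3 -m handwheel '[{"delta_pos":[0,0,0],"yaw":0},{"delta_pos":[0,0,0],"yaw":0},{"delta_pos":[0,0,0],"yaw":0},{"delta_pos":[0,0,0],"yaw":0}]' 1
python3 -m handwheel '[{"delta_pos":[0,0,1.5],"yaw":0},{"delta_pos":[0,0,3.5],"yaw":0},{"delta_pos":[0,0,3.5],"yaw":0},{"delta_pos":[0,0,0],"yaw":0}]'
python3 - <<'E'
from h import *
im=get_image('top');save(im,'t1');w=world(im);m=(w[...,2]>104)&(w[...,2]<114)&(w[...,0]<560)&(w[...,1]<-120)
print(w[m].mean(0),m.sum())
E
```

```text
clock: 6.43
eef_pos: [517.6, -222.9, 78.2]
tool_rot: [-3.136, -0.008, 1.725]
force: [-8.5, 7.6, 15.6]
width: 19.2
gripper_force: 60.8
clock: 6.77
eef_pos: [521.5, -227.0, 77.5]
tool_rot: [3.141, 0.001, 1.726]
force: [0.1, -1.3, -0.1]
width: 66.8
gripper_force: 0.0
clock: 7.1
eef_pos: [524.9, -229.1, 168.2]
tool_rot: [3.132, 0.006, 1.725]
force: [1.0, -1.1, -0.3]
width: 85.4
gripper_force: 0.0
[ 304.7348315  -640.05973885  109.4535164 ] 101
```

```bash
python3 -m handwheel '[{"delta_pos":[-0.12,3.61,0],"yaw":-0.1185},{"delta_pos":[-0.12,3.61,0],"yaw":-0.1185},{"delta_pos":[-0.12,3.61,0],"yaw":-0.1185},{"delta_pos":[-0.12,3.61,0],"yaw":-0.1185},{"delta_pos":[-0.12,3.61,0],"yaw":-0.1185},{"delta_pos":[-0.12,3.61,0],"yaw":-0.1185},{"delta_pos":[-0.12,3.61,0],"yaw":-0.1185},{"delta_pos":[-0.12,3.61,0],"yaw":-0.1185},{"delta_pos":[-0.12,3.61,0],"yaw":-0.1185},{"delta_pos":[-0.12,3.61,0],"yaw":-0.1185}]'
python3 -m handwheel '[{"delta_pos":[-0.12,3.61,0],"yaw":-0.1185},{"delta_pos":[-0.12,3.61,0],"yaw":-0.1185},{"delta_pos":[-0.12,3.61,0],"yaw":-0.1185},{"delta_pos":[-0.12,3.61,0],"yaw":-0.1185},{"delta_pos":[0,0,0],"yaw":0},{"delta_pos":[0,0,0],"yaw":0},{"delta_pos":[0,0,0],"yaw":0}]'
```

```text
clock: 7.98
eef_pos: [508.4, 136.0, 161.5]
tool_rot: [3.141, 0.001, 0.535]
force: [1.6, -0.0, 0.9]
width: 85.1
gripper_force: 0.0
clock: 8.57
eef_pos: [504.0, 277.9, 161.4]
tool_rot: [3.139, 0.001, 0.068]
force: [0.1, -0.7, 0.8]
width: 85.4
gripper_force: 0.0
```

```bash
python3 -m handwheel '[{"delta_pos":[0.1,0,-3.9],"yaw":0},{"delta_pos":[0.1,0,-3.9],"yaw":0},{"delta_pos":[0.1,0,-3.9],"yaw":0},{"delta_pos":[0,0,-1.5],"yaw":0},{"delta_pos":[0,0,-1.5],"yaw":0},{"delta_pos":[0,0,-0.8],"yaw":0},{"delta_pos":[0,0,0],"yaw":0},{"delta_pos":[0,0,0],"yaw":0}]'
python3 - <<'E'
from h import *
im=get_image('scene');a=im['color'][250:350,270:370,::-1];cv2.imwrite('pics/s2.png',cv2.resize(a,None,fx=5,fy=5,interpolation=3))
E
```

```text
clock: 9.23
eef_pos: [507.9, 277.4, 7.7]
tool_rot: [3.141, -0.0, 0.065]
force: [-0.3, 0.0, 0.1]
width: 85.6
gripper_force: 0.0
```

View pics/s2.png

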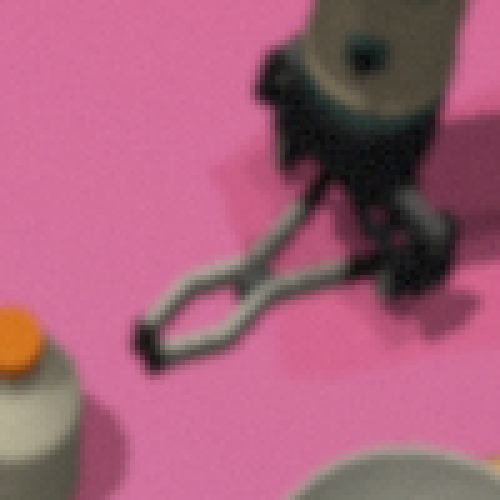

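```bash
python3 -m handwheel '[{"delta_pos":[0,0,-0.4],"yaw":0},{"delta_pos":[0,0,0],"yaw":0},{"delta_pos":[0,0,0],"yaw":0},{"delta_pos":[0,0,0],"yaw":0},{"delta_pos":[0,0,0],"yaw":0},{"delta_pos":[0,0,0],"yaw":0},{"delta_pos":[0,0,0],"yaw":0},{"delta_pos":[0,0,0],"yaw":0},{"delta_pos":[0,0,0],"yaw":0},{"delta_pos":[0,0,0],"yaw":0}]' -1
python3 -m handwheel '[{"delta_pos":[0,0,0.5],"yaw":0},{"delta_pos":[0,0,1.5],"yaw":0},{"delta_pos":[0,0,3],"yaw":0},{"delta_pos":[0,0,3.5],"yaw":0},{"delta_pos":[0,0,3.5],"yaw":0},{"delta_pos":[0,0,0],"yaw":0}]'
python3 - <<'E'
from h import *
im=get_image('scene');a=im['color'][220:350,250:390,::-1];cv2.imwrite('pics/s3.png',cv2.resize(a,None,fx=4,fy=4,interpolation=3));pickle.dump(im,open('s3.pkl','wb'))
im=get_image('top');pickle.dump(im,open('t3.pkl','wb'))
E
```

```text
clock: 10.12
eef_pos: [509.4, 279.2, 6.1]
tool_rot: [-3.14, -0.005, 0.067]
force: [-1.5, -0.4, 15.0]
width: 15.9
gripper_force: 59.7
clock: 10.62
eef_pos: [511.1, 279.6, 129.6]
tool_rot: [-3.138, -0.01, 0.067]
force: [1.1, -0.4, -1.4]
width: 15.7
gripper_force: 58.7
```

View pics/s3.png

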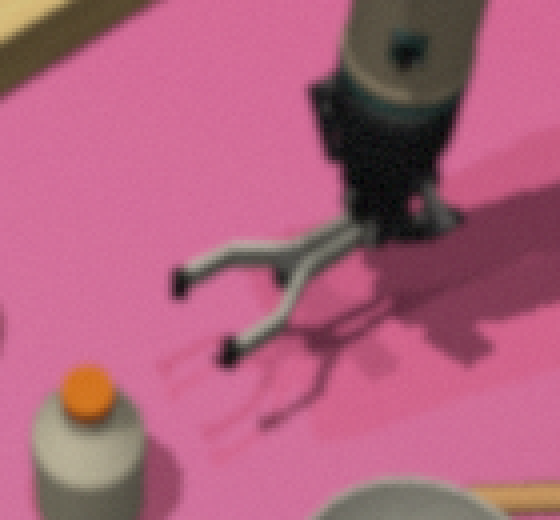

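```bash
python3 - <<'E'
from h import *
for k in 's3','t3':
    im=pickle.load(open(k+'.pkl','rb'));w=world(im);c=im['color'].astype(int);x,y,z=np.moveaxis(w,-1,0)
    m=(x>530)&(x<680)&(y>210)&(y<350)&(z>90)&(z<170)
    for nm,mm in (('hinge/arms 555-590',m&(x>555)&(x<590)),('600-625',m&(x>600)&(x<625)),('jawL',m&(x>=630)&(y>280)),('jawR',m&(x>=630)&(y<280))):
        q=w[mm];print(k,nm,len(q),q.mean(0).round(1),'z5,50,95',np.percentile(q[:,2],[5,50,95]).round(1),'xy rng',np.percentile(q[:,:2],[3,97],0).round(1).tolist())
E
```

```text
s3 hinge/arms 555-590 182 [575.4 284.6 143.8] z5,50,95 [126.8 147.8 152.2] xy rng [[557.0, 267.1], [588.9, 304.7]]
s3 600-625 123 [612.1 286.7 141.7] z5,50,95 [126.2 145.2 152.1] xy rng [[600.2, 256.0], [624.3, 318.5]]
s3 jawL 46 [637.8 317.7 142.4] z5,50,95 [128.2 146.  151.6] xy rng [[630.5, 311.3], [643.7, 321.4]]
s3 jawR 54 [640.3 261.5 141.6] z5,50,95 [125.9 144.1 153. ] xy rng [[630.6, 255.2], [647.6, 265.8]]
t3 hinge/arms 555-590 95 [571.9 279.5 143.5] z5,50,95 [127.  145.8 150.7] xy rng [[556.2, 259.9], [588.0, 303.0]]
t3 600-625 54 [611.8 285.4 140.3] z5,50,95 [125.8 143.5 149.5] xy rng [[601.1, 252.2], [622.7, 316.1]]
t3 jawL 16 [634.3 312.5 142.2] z5,50,95 [123.5 146.2 150.3] xy rng [[630.8, 308.5], [638.4, 320.1]]
t3 jawR 17 [636.4 256.5 143.6] z5,50,95 [129.4 146.  150.3] xy rng [[632.3, 251.0], [641.7, 263.1]]
```

```bash
python3 -m handwheel '[{"delta_pos":[-0.1,-2,0],"yaw":0.02},{"delta_pos":[-0.1,-3.2,0],"yaw":0.02},{"delta_pos":[-0.1,-3.6,0],"yaw":0.02},{"delta_pos":[-0.1,-3.6,0],"yaw":0.02},{"delta_pos":[-0.1,-3.6,0],"yaw":0},{"delta_pos":[-0.1,-3.6,0],"yaw":0},{"delta_pos":[-0.1,-3.6,0],"yaw":0},{"delta_pos":[-0.1,-3.6,0],"yaw":0},{"delta_pos":[-0.1,-3.6,0],"yaw":0},{"delta_pos":[0,-3.6,0],"yaw":0}]'
python3 -m handwheel '[{"delta_pos":[0,-3.2,0],"yaw":0},{"delta_pos":[0,-2.2,0],"yaw":0},{"delta_pos":[0,-1.2,0],"yaw":0},{"delta_pos":[0,0,0],"yaw":0},{"delta_pos":[0,0,-3],"yaw":0},{"delta_pos":[0,0,-3],"yaw":0},{"delta_pos":[0,0,-2],"yaw":0},{"delta_pos":[0,0,0],"yaw":0},{"delta_pos":[0,0,0],"yaw":0}]'
python3 - <<'E'
from h import *
im=get_image('top');save(im,'t4');pickle.dump(im,open('t4.pkl','wb'))
sc=get_image('scene');pickle.dump(sc,open('s4.pkl','wb'))
a=im['color'][110:250,260:420,::-1];a=cv2.resize(a,(400,350),interpolation=3)
b=sc['color'][130:290,150:300,::-1];b=cv2.resize(b,(375,400),interpolation=3)[:350]
cv2.imwrite('pics/c4.png',np.hstack([a,b]))
E
```

```text
clock: 11.55
eef_pos: [496.5, -62.2, 122.0]
tool_rot: [-3.14, 0.003, 0.147]
force: [0.7, -0.0, -0.8]
width: 15.5
gripper_force: 58.7
clock: 12.3
eef_pos: [497.4, -125.1, 42.3]
tool_rot: [-3.139, 0.003, 0.149]
force: [0.3, -0.9, -1.6]
width: 15.4
gripper_force: 58.7
```

View pics/c4.png

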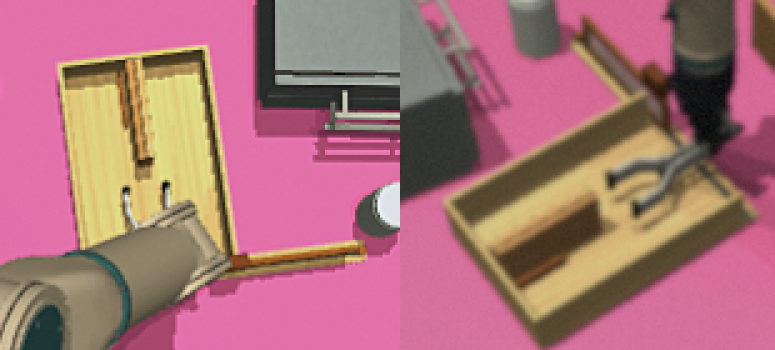

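The top crop shows the open jaws at (126,190) and (165,185), with the board and panel front edge between and ahead of them at (145,160). The screen is open. Next I measure the offset in each camera.

```bash
python3 - <<'E'
from h import *
psi=0.148;R=np.array([[np.cos(psi),np.sin(psi)],[-np.sin(psi),np.cos(psi)]])
for k in 's4','t4':
    im=pickle.load(open(k+'.pkl','rb'));w=world(im);c=im['color'].astype(int);x,y,z=np.moveaxis(w,-1,0)
    bx,by=np.moveaxis((w[...,:2]-[497.4,-125.1])@R.T,-1,0)  # tool frame
    m=(z>30)&(z<70)&(bx>112)&(bx<150)&(abs(by)<45)
    for s in (1,-1):
        g=m&(by*s>0);print(k,'jaw',s,g.sum(),'bx',np.percentile(bx[g],[3,50,97]).round(1),'by',np.percentile(by[g],[3,50,97]).round(1),'z',np.percentile(z[g],[5,50,95]).round(1))
    bd=(z>76)&(z<88)&(bx>140)&(bx<300)&(abs(by)<60)
    print('  board bx',np.percentile(bx[bd],[0,3,50,97]).round(1))
    for lo in (160,190,220,250):
        g=bd&(bx>lo)&(bx<lo+30);print('   ',lo,np.percentile(by[g],[3,50,97]).round(1),by[g].mean().round(1),g.sum())
E
```

```text
s4 jaw 1 53 bx [112.9 127.8 136.2] by [23.2 29.1 33.4] z [38.1 54.2 63.8]
s4 jaw -1 52 bx [112.5 125.7 136.2] by [-33.2 -26.7 -23.3] z [39.8 53.1 62.3]
  board bx [166.  171.  235.3 296.8]
    160 [-17.1  -5.5   5.9] -5.4 47
    190 [-15.7  -3.9   6.5] -4.5 61
    220 [-16.7  -5.4   6.3] -5.2 64
    250 [-16.7  -5.5   5.7] -4.8 63
t4 jaw 1 16 bx [113.  122.9 129.9] by [20.6 26.2 29.8] z [53.2 60.  65.2]
t4 jaw -1 16 bx [113.1 122.5 129. ] by [-35.1 -29.4 -26.2] z [50.  60.  65.7]
  board bx [163.6 167.7 230.5 295.1]
    160 [-18.8  -7.1   1.4] -8.4 46
    190 [-18.4 -10.    1.8] -8.6 47
    220 [-19.   -7.6   1.9] -8.6 45
    250 [-18.9  -7.7   1.8] -8.4 50
```

```bash
python3 -m handwheel '[{"delta_pos":[0.1,-0.6,-1],"yaw":0},{"delta_pos":[0,0,-1],"yaw":0},{"delta_pos":[0,0,-0.8],"yaw":0},{"delta_pos":[0,0,0],"yaw":0},{"delta_pos":[0.99,0.15,0],"yaw":0},{"delta_pos":[0.99,0.15,0],"yaw":0},{"delta_pos":[0.99,0.15,0],"yaw":0},{"delta_pos":[0,0,0],"yaw":0}]'
python3 -m handwheel '[{"delta_pos":[0.99,0.15,0],"yaw":0},{"delta_pos":[0.99,0.15,0],"yaw":0},{"delta_pos":[0.79,0.12,0],"yaw":0},{"delta_pos":[0,0,0],"yaw":0},{"delta_pos":[0,0,0],"yaw":0}]'
python3 - <<'E'
from h import *
im=get_image('top');pickle.dump(im,open('t5.pkl','wb'))
sc=get_image('scene');pickle.dump(sc,open('s5.pkl','wb'))
a=im['color'][110:250,260:420,::-1];a=cv2.resize(a,(400,350),interpolation=3)
b=sc['color'][160:260,170:280,::-1];b=cv2.resize(b,(385,350),interpolation=3)
cv2.imwrite('pics/c5.png',np.hstack([a,b]))
psi=0.148;R=np.array([[np.cos(psi),np.sin(psi)],[-np.sin(psi),np.cos(psi)]])
for k in 's5','t5':
    im=pickle.load(open(k+'.pkl','rb'));w=world(im);x,y,z=np.moveaxis(w,-1,0)
    bx,by=np.moveaxis((w[...,:2]-[497.4,-125.1])@R.T,-1,0)
    m=(z>14)&(z<50)&(bx>130)&(bx<205)&(abs(by+6)<45)
    for s in (1,-1):
        g=m&((by+6)*s>14);print(k,'jaw',s,g.sum(),'bx',np.percentile(bx[g],[3,50,97]).round(1),'by',np.percentile(by[g],[3,50,97]).round(1),'z',np.percentile(z[g],[5,50,95]).round(1))
    bd=(z>76)&(z<88)&(bx>140)&(bx<300)&(abs(by)<60);print(' board',np.percentile(bx[bd],[0,3]).round(1),by[bd].mean())
E
```

```text
clock: 13.07
eef_pos: [533.0, -128.0, 15.7]
tool_rot: [3.14, -0.004, 0.15]
force: [0.3, 1.2, -1.6]
width: 15.6
gripper_force: 58.8
clock: 13.48
eef_pos: [556.9, -124.3, 15.3]
tool_rot: [3.141, -0.0, 0.148]
force: [-0.9, -0.0, -2.1]
width: 15.2
gripper_force: 58.8
s5 jaw 1 97 bx [132.5 165.7 192.8] by [11.2 21.9 26.4] z [16.3 28.5 37.4]
s5 jaw -1 38 bx [130.3 138.7 148.6] by [-33.7 -25.9 -21.6] z [18.5 27.5 37.7]
 board [167.7 172.6] -4.621678849693893
t5 jaw 1 31 bx [147.  171.5 190.7] by [13.7 17.9 28.2] z [18.9 35.  40.1]
t5 jaw -1 16 bx [173.5 182.3 190.7] by [-42.7 -38.  -33.1] z [19.7 34.9 40.2]
 board [163.9 167.5] -8.717508226556921
```

View pics/c5.png

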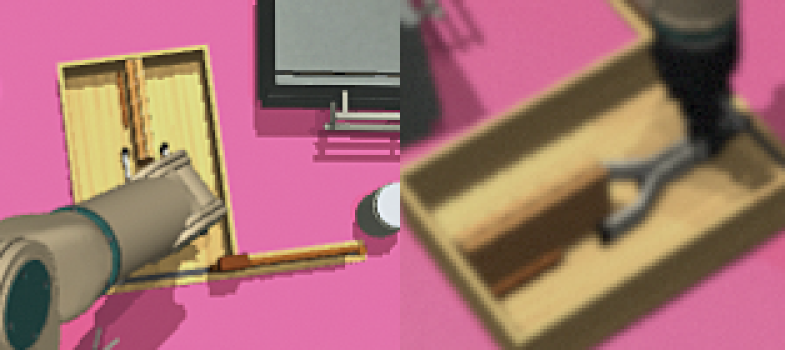

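```bash
python3 -m handwheel '[{"delta_pos":[0.3,0.04,0],"yaw":0},{"delta_pos":[0,0,0],"yaw":0},{"delta_pos":[0,0,0],"yaw":0}]'
python3 -m handwheel '[{"delta_pos":[0,0,0],"yaw":0},{"delta_pos":[0,0,0],"yaw":0},{"delta_pos":[0,0,0],"yaw":0},{"delta_pos":[0,0,0],"yaw":0},{"delta_pos":[0,0,0],"yaw":0},{"delta_pos":[0,0,0],"yaw":0},{"delta_pos":[0,0,0],"yaw":0}]' 1
python3 -m handwheel '[{"delta_pos":[0,0,0.5],"yaw":0},{"delta_pos":[0,0,1],"yaw":0},{"delta_pos":[0,0,2],"yaw":0},{"delta_pos":[0,0,3],"yaw":0},{"delta_pos":[0,0,3.5],"yaw":0},{"delta_pos":[0,0,3.5],"yaw":0},{"delta_pos":[-1,-3,1],"yaw":0},{"delta_pos":[-1,-3,1],"yaw":0},{"delta_pos":[-1,-3,0],"yaw":0},{"delta_pos":[0,0,0],"yaw":0}]'
python3 - <<'E'
from h import *
im=get_image('top');pickle.dump(im,open('t6.pkl','wb'))
sc=get_image('scene');pickle.dump(sc,open('s6.pkl','wb'))
a=im['color'][110:250,260:420,::-1];a=cv2.resize(a,(400,350),interpolation=3)
b=sc['color'][160:260,170:280,::-1];b=cv2.resize(b,(385,350),interpolation=3)
cv2.imwrite('pics/c6.png',np.hstack([a,b]))
psi=0.148;R=np.array([[np.cos(psi),np.sin(psi)],[-np.sin(psi),np.cos(psi)]])
for k in 's6','t6':
    im=pickle.load(open(k+'.pkl','rb'));w=world(im);x,y,z=np.moveaxis(w,-1,0)
    bx,by=np.moveaxis((w[...,:2]-[497.4,-125.1])@R.T,-1,0)
    for lo in range(30,210,20):
        g=(z>14)&(z<50)&(bx>lo)&(bx<lo+20)&(abs(by+6)<45)
        if g.sum()>3: print(k,lo,g.sum(),'bx',np.percentile(bx[g],[3,97]).round(1),'by',np.percentile(by[g],[3,50,97]).round(1),'z',np.percentile(z[g],[5,50,95]).round(1))
    bd=(z>76)&(z<88)&(bx>140)&(bx<300)&(abs(by)<60);print(' board',np.percentile(bx[bd],[0,3]).round(1),np.percentile(by[bd],[3,97]))
E
```

```text
clock: 13.83
eef_pos: [559.7, -124.2, 15.4]
tool_rot: [3.142, -0.0, 0.147]
force: [-0.1, 1.1, -1.7]
width: 15.7
gripper_force: 58.8
clock: 14.42
eef_pos: [559.8, -124.2, 15.4]
tool_rot: [3.141, -0.0, 0.147]
force: [-0.5, -0.1, 0.3]
width: 85.6
gripper_force: 0.0
clock: 15.25
eef_pos: [527.1, -222.5, 173.4]
tool_rot: [3.134, -0.001, 0.137]
force: [0.2, -1.0, -0.5]
width: 85.1
gripper_force: 0.0
s6 30 16 bx [43.8 49.7] by [-27.5   8.9  17. ] z [16.1 24.1 34.3]
s6 50 52 bx [51.4 68.9] by [-27.4   7.7  16.4] z [17.3 28.1 33.8]
s6 70 52 bx [71.  88.4] by [-24.7   4.9  12.4] z [15.6 26.5 33.4]
s6 90 61 bx [ 90.5 109.8] by [-20.6   2.5  10. ] z [15.1 25.2 34.3]
s6 110 56 bx [111.5 129.7] by [-18.3  -2.    8.8] z [16.3 31.1 35.9]
s6 130 61 bx [130.3 148.8] by [-25.9  -7.4  14.7] z [16.1 27.  34.4]
s6 150 43 bx [150.4 169.2] by [-25.6  15.3  19.2] z [15.5 27.  39.1]
s6 170 63 bx [171.4 189.8] by [-0.6  9.5 17.4] z [17.9 30.6 46. ]
s6 190 51 bx [190.5 207.8] by [-0.5  3.1 14.5] z [15.8 29.9 45.4]
 board [166.5 171.8] [-16.98747848   4.94119713]
t6 30 8 bx [40.7 49.6] by [ 7.5 11.1 21.7] z [16.  32.1 35.4]
t6 50 22 bx [52.8 69.7] by [-29.6  -9.   13.9] z [20.9 32.1 36.4]
t6 70 23 bx [70.4 88.5] by [-24.8   2.    7.6] z [22.9 31.2 37.9]
t6 90 25 bx [ 91.5 109.4] by [-25.1 -17.4   4.5] z [21.4 29.1 35.3]
t6 110 47 bx [110.5 128.6] by [-23.8  -8.5  14.8] z [22.3 31.7 38.9]
t6 130 25 bx [130.3 149.1] by [-30.9   5.8  20. ] z [18.3 32.3 35.5]
t6 150 35 bx [150.9 167.7] by [-33.  -12.   14.5] z [17.4 32.3 43.5]
t6 170 33 bx [170.8 188.8] by [-31.4   0.2  12.3] z [18.8 31.8 36.4]
t6 190 12 bx [190.6 209.7] by [-30.    0.1   9.3] z [15.5 30.9 35.5]
 board [163.3 168.4] [-19.14941066  -0.25802746]
```

View pics/c6.png

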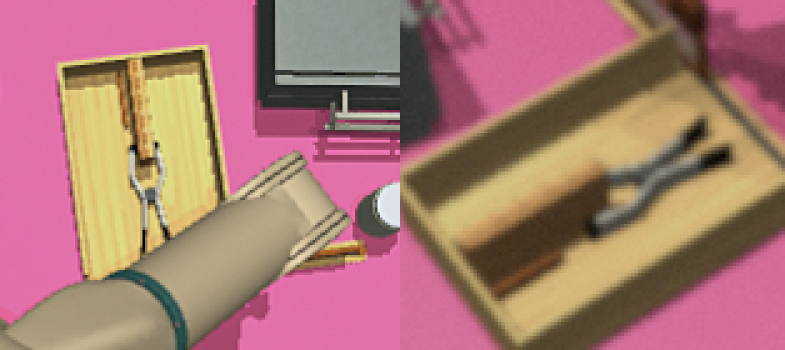

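```bash
python3 -m handwheel '[{"delta_pos":[-0.19,0,0],"yaw":0.1225},{"delta_pos":[-0.19,0,0],"yaw":0.1225},{"delta_pos":[-0.19,0,0],"yaw":0.1225},{"delta_pos":[-0.19,0,0],"yaw":0.1225},{"delta_pos":[-0.19,0,0],"yaw":0.1225},{"delta_pos":[0,0,0],"yaw":0.1225},{"delta_pos":[0,0,0],"yaw":0.1225},{"delta_pos":[0,0,0],"yaw":0.1225},{"delta_pos":[0,0,0],"yaw":0.1225},{"delta_pos":[0,0,0],"yaw":0.1225}]' 1
python3 -m handwheel '[{"delta_pos":[0,0,0],"yaw":0.1225},{"delta_pos":[0,0,0],"yaw":0.1225},{"delta_pos":[0,0,0],"yaw":0.1225},{"delta_pos":[0,0,0],"yaw":0},{"delta_pos":[0,0,0],"yaw":0},{"delta_pos":[0,0,0],"yaw":0}]'
```

```text
clock: 16.18
eef_pos: [520.7, -212.2, 170.4]
tool_rot: [-3.141, -0.001, 1.38]
force: [-0.1, 0.0, 0.2]
width: 85.6
gripper_force: 0.0
clock: 16.68
eef_pos: [520.4, -213.3, 170.3]
tool_rot: [-3.141, -0.0, 1.737]
force: [0.1, 0.6, -1.1]
width: 85.6
gripper_force: 0.0
```

```bash
python3 -m handwheel '[{"delta_pos":[-0.25,-0.95,0],"yaw":-0.012},{"delta_pos":[0,0,-3],"yaw":0},{"delta_pos":[0,0,-3],"yaw":0},{"delta_pos":[0,0,-2.2],"yaw":0},{"delta_pos":[0,0,-1],"yaw":0},{"delta_pos":[0,0,0],"yaw":0},{"delta_pos":[0,0,0],"yaw":0}]'
python3 -m handwheel '[{"delta_pos":[0,0,0],"yaw":0},{"delta_pos":[0,0,0],"yaw":0},{"delta_pos":[0,0,0],"yaw":0},{"delta_pos":[0,0,0],"yaw":0},{"delta_pos":[0,0,0],"yaw":0},{"delta_pos":[0,0,0],"yaw":0},{"delta_pos":[0,0,0],"yaw":0},{"delta_pos":[0,0,0],"yaw":0}]' -1
```

```text
clock: 17.27
eef_pos: [517.7, -224.2, 78.5]
tool_rot: [-3.141, 0.0, 1.726]
force: [0.3, 0.5, 1.0]
width: 85.3
gripper_force: 0.0
clock: 17.93
eef_pos: [517.8, -223.7, 79.0]
tool_rot: [3.141, -0.0, 1.726]
force: [-1.3, 0.9, 5.7]
width: 19.1
gripper_force: 58.7
```

```bash
python3 -m handwheel '[{"delta_pos":[-0.27,1.76,0],"yaw":0},{"delta_pos":[-0.27,1.76,0],"yaw":0},{"delta_pos":[-0.27,1.76,0],"yaw":0},{"delta_pos":[-0.27,1.76,0],"yaw":0},{"delta_pos":[-0.27,1.76,0],"yaw":0},{"delta_pos":[-0.27,1.76,0],"yaw":0},{"delta_pos":[-0.27,1.76,0],"yaw":0},{"delta_pos":[-0.27,1.76,0],"yaw":0},{"delta_pos":[-0.27,1.76,0],"yaw":0},{"delta_pos":[0,0,0],"yaw":0}]'
python3 -m handwheel '[{"delta_pos":[-0.05,0.3,0],"yaw":0},{"delta_pos":[-0.05,0.3,0],"yaw":0},{"delta_pos":[0,0,0],"yaw":0}]'
python3 -m handwheel '[{"delta_pos":[-0.03,0.2,0],"yaw":0},{"delta_pos":[-0.03,0.2,0],"yaw":0},{"delta_pos":[0,0,0],"yaw":0}]'
```

```text
clock: 18.77
eef_pos: [493.8, -61.4, 79.0]
tool_rot: [3.14, -0.002, 1.73]
force: [0.2, 1.3, 4.6]
width: 18.8
gripper_force: 62.3
clock: 19.02
eef_pos: [493.5, -59.1, 79.0]
tool_rot: [3.139, 0.0, 1.727]
force: [0.3, 1.0, 6.4]
width: 19.0
gripper_force: 62.2
clock: 19.27
eef_pos: [493.0, -55.6, 79.0]
tool_rot: [3.139, 0.001, 1.726]
force: [1.1, 0.8, 6.4]
width: 18.9
gripper_force: 62.2
```

```bash
python3 -m handwheel '[{"delta_pos":[-0.03,0.2,0],"yaw":0},{"delta_pos":[-0.03,0.1,0],"yaw":0},{"delta_pos":[0,0,0],"yaw":0}]'
python3 -m handwheel '[{"delta_pos":[-0.03,0.2,0],"yaw":0},{"delta_pos":[0,0.1,0],"yaw":0},{"delta_pos":[0,0,0],"yaw":0}]'
```

```text
clock: 19.52
eef_pos: [493.0, -55.5, 79.0]
tool_rot: [3.138, 0.004, 1.724]
force: [2.3, -6.1, 4.3]
width: 19.0
gripper_force: 61.7
clock: 19.77
eef_pos: [493.0, -55.5, 79.0]
tool_rot: [3.137, 0.008, 1.722]
force: [2.7, -13.1, 2.8]
width: 18.9
gripper_force: 61.4
```

```bash
python3 -m handwheel '[{"delta_pos":[0,0,0],"yaw":0},{"delta_pos":[0,0,0],"yaw":0},{"delta_pos":[0,0,0],"yaw":0},{"delta_pos":[0,0,0],"yaw":0},{"delta_pos":[0,0,0],"yaw":0},{"delta_pos":[0,0,0.5],"yaw":0},{"delta_pos":[0,0,2],"yaw":0},{"delta_pos":[0,0,3],"yaw":0},{"delta_pos":[0,0,4],"yaw":0},{"delta_pos":[0,0,3],"yaw":0}]' 1
python3 -m handwheel '[{"delta_pos":[-0.5,3.5,0],"yaw":0},{"delta_pos":[-0.5,3.5,0],"yaw":0},{"delta_pos":[-0.5,3.5,0],"yaw":0},{"delta_pos":[-0.5,3.5,0],"yaw":0},{"delta_pos":[-0.5,3.5,0],"yaw":0},{"delta_pos":[0,3.5,0],"yaw":0},{"delta_pos":[0,3.5,0],"yaw":0},{"delta_pos":[0,0,0],"yaw":0},{"delta_pos":[0,0,0],"yaw":0}]'
python3 - <<'E'
from h import *
im=get_image('top');sc=get_image('scene')
a=im['color'][110:290,180:420,::-1];a=cv2.resize(a,(480,360),interpolation=3)
b=sc['color'][130:270,160:300,::-1];b=cv2.resize(b,(320,320),interpolation=3);b=np.vstack([b,np.zeros((40,320,3),np.uint8)])
cv2.imwrite('pics/c7.png',np.hstack([a,b]))
w=world(im);m=(w[...,2]>104)&(w[...,2]<116)&(abs(w[...,0]-495)<30)&(abs(w[...,1]+60)<50);print(w[m].mean(0),m.sum())
E
```

```text
clock: 20.6
eef_pos: [491.0, -49.3, 205.8]
tool_rot: [3.141, 0.0, 1.727]
force: [1.5, 0.9, -0.2]
width: 85.3
gripper_force: 0.0
clock: 21.35
eef_pos: [465.2, 198.4, 203.4]
tool_rot: [-3.142, -0.001, 1.733]
force: [0.1, -1.2, -0.2]
width: 85.3
gripper_force: 0.0
[492.07473055 -58.88392104 108.4395561 ] 65
```

View pics/c7.png

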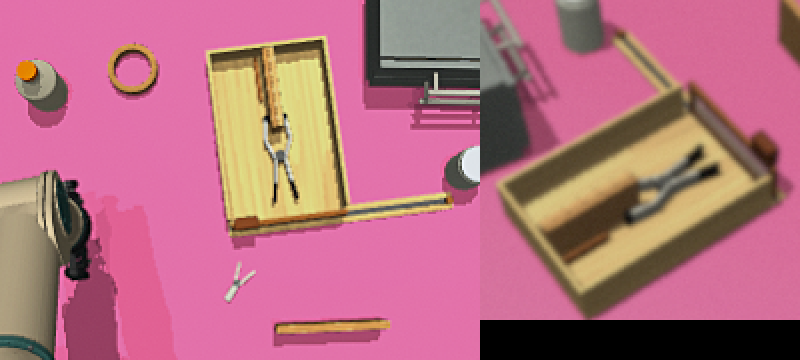

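The final view shows the screen shut, with its pull at (245,224). The clip is clamped on the front edges at (280,150), and the bystanders look unmoved.

```bash
python3 -c "
from cell import ctrl; print(ctrl.finish_job())"
```

```text
the job is handed in; nothing more can be done
None
```

The job is handed in at about 21 s of robot time: the screen went to its open stop, the large clip now clamps the panel to the board, level, with its jaws about 20 mm in from the edge, the screen is back at its shut stop, and the bystanders look unmoved.

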